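Fit a steel blank into its flange seat and hold it for tacking

ROBOT

A 7-joint arm with a two-finger parallel gripper is mounted at the origin on the work surface. World frame = base frame: x ahead of the robot, y to its left, z up, the work surface at z = 0. Lengths are in m, angles in rad, forces in N, time in s.
With the tool pointing down it reaches from about 0.375 to 0.925 m from the base axis. Payload 3.1 kg.
Tool frame: the origin (TCP) lies between the finger pads; the fingertips stand 19 mm ahead of it and the grasp point (between the pads) is the TCP; z points along the fingers, y is the direction in which the jaws open and shut (so a half turn about z gives the same grasp; the last joint's range is limited). The gripper opens to 85 mm and grips with 20 to 120 N. Pads are 22 mm wide; open, the fingers measure 114 mm over their backs; the gripper's body (76 mm by 85 mm) begins 54 mm behind the grasp point. The pads swing forward as they close: fully open they stand 13 mm farther back than shut.
Start: joints at [-0.098, 0.383, 0.044, 1.598, -0.018, 1.161, -0.05], TCP at [0.65, 0, 0.25] pointing down, gripper open.
Joint ranges: [-2.61, 2.61], [-0.41, 2.15], [-1.48, 1.57], [0, 2.5], [-1.57, 4.71], [0.05, 1.97], [-2.85, 2.85]. Speed limits (rad/s): [2.79, 2.79, 3.14, 3.14, 3.14, 3.14, 3.14].

INTERFACE

Orientations are given as a unit quaternion [x, y, z, w].
In Python, from bench import move_ptp, movel, move_j, move_gripper, pause, inverse_kinematics, read_camera, camera_params, MotionError, sign_off, look_for, tip_of, read_time_s, read_qpos, read_joint_vel, read_effort, read_eef_pos, read_tcp_rot, read_ft_force, read_ft_torque, read_finger_gap gives the robot as it stands. Calls block until the motion is done:
- move_ptp(position, orientation): joint-space move of the TCP to a pose.
- movel(position, orientation=None, speed=0.15): straight line of the TCP; orientation=None keeps the orientation; speed is the mean speed in m/s.
- move_j(angles): joint-space move.
- move_gripper(opening, effort=None): finger opening in m; effort is the grip in N (None keeps the last); returns when the fingers have stopped.
- pause(seconds).
- inverse_kinematics(position, orientation): joint angles nearest the present ones, or None.
- read_camera(name): name is "scene" or "side" or "wrist"; returns the picture (384x512x3 uint8, red, green, blue); there is no depth.
- camera_params(name): a dict with "K" (3x3 intrinsics, pixels), "dist_coeffs" ([k1, k2, p1, p2, k3] as OpenCV has them; the pictures are not rectified), "camera_from_world" (4x4, takes a point from world to camera coordinates). Camera axes: x right, y down, z forward; pixel columns grow to the right and rows downward; lengths in m; the calibration is good to about 2 mm. A picture is of the moment at which its call begins: read the wrist's pose just before it. camera_params takes no time and is no camera call; for the wrist camera it gives the pose at the moment of the call.
A pose or a line that the arm cannot do raises MotionError and nothing moves.
- sign_off(): hands the job in, once; it reports no verdict.
Trained networks look in the newest picture that a camera, given by its name, has taken for a name from the list of things; names that differ only in an ending like _2 or _b are one class to them, and where a whole thing is asked for, a point or a joint stands for the part that bears it (a point fixed in the world has none). Each returns a list of dicts, best first, with "confidence" (0 to 1); they miss things now and then, are a little off and sometimes report something else, mostly with a low value. They report only what shows in the picture. A call takes as long as a camera call. They do not tell look-alikes from the thing itself.
- look_for(camera, name): "at" ([column, row] in pixels, amid what is visible of it).
- tip_of(camera, name): "at" ([column, row] in pixels: a listed point, or the origin of a listed thing).
Readings, each from a call of its own:
- read_time_s(): time.
- read_qpos(): joint angles.
- read_joint_vel(): joint speeds.
- read_effort(): joint torques, N m.
- read_eef_pos(): TCP position.
- read_tcp_rot(): TCP orientation.
- read_ft_force(): force on the tool from outside, world axes, zero at the start.
- read_ft_torque(): the same for the moment, N m.
- read_finger_gap(): finger opening in m.
Only numpy, scipy, OpenCV 4.12 (cv2) and the standard library are available. Lean on these libraries where they do the work, as an engineer would, in place of code of your own. Each camera call takes 0.05 s, during which the arm holds its last target.

TASK

The flange on the welding bench is to be closed with the plain round steel blank that lies loose on its face. Nudge the blank across the face with the fingertips until it drops into the counterbore in the middle of the flange, then press down on the middle of it with the fingertips so that it lies flat on its seat, and finish while still holding it pressed down, ready to be tacked. Do not pick the blank up at any time, and leave the washer and everything else on the bench where it is.

Things in the scene. Friction and masses are not known exactly. Their poses are not given: they have to be found in the camera images.
- flange: dark steel pipe flange lying flat and fixed on the bench: round plate, 185 mm across, 20 mm thick, upper face flat and 20 mm above the bench; four 18 mm bolt holes (dark, flush) on a 145 mm circle at 45 degrees to its axes. Blank and washer lie on its face at opposite ends of its x axis, either way round, 58 to 71 mm from its centre. Origin: centre of the underside, bench height, z up
- seat (a point): the counterbore in the middle of the flange's face where the blank belongs: 67 mm across, 8 mm deep, upright walls, sharp rim. Below it a through bore 50 mm across leaves a ledge 8.5 mm wide that carries the blank. This point: on the flange's axis at ledge height, 12 mm above the bench and 8 mm below the flange's face; z up
- blank: plain solid disc of bright steel, 64 mm across, 6 mm thick, about 0.15 kg, lying loose and flat on the flange's face, its edge a little over the counterbore or the outer rim. Origin: centre of its underside; z its axis. Seated, its underside is 12 mm and its top 18 mm above the bench, 2 mm below the flange's face, with 1.5 mm of play all round
- washer: flat steel washer 44 mm in diameter with a 25 mm hole, 4 mm thick, lying loose on the flange's face on the other side of the counterbore from the blank. Origin: centre of its underside. To be left alone.
- cone_a: bystander: polished steel cone standing on the bench about 150 mm from the flange's axis on its +y side, 50 mm in diameter at the foot, 62 mm high. Origin: centre of its foot.
- cone_b: bystander: a second cone like it on the flange's -y side. Origin: centre of its foot.
- dome: bystander: polished steel half ball, flat side down, 110 mm in diameter, 55 mm high, to the right of the work and beyond the hammer. Origin: centre of its flat side.
- magnet_square: bystander: welding magnet, a flat triangle of about 85 mm side, 16 mm high, lying to the left of the work. Origin: its middle, underside.
- chip_hammer: bystander: hammer 240 mm long with a wooden handle, lying to the right of the work. Origin: its middle, underside.
- wire_brush: bystander: hand brush 220 mm long, lying to the left of the work. Origin: its middle, underside.
Things that resemble listed ones, but are neither listed nor needed, are in the scene too. Leave any green look-alike of the blank alone. What is shaped like the flange but turquoise is not meant.

How it is judged:
By the outcome, as a careful person would: the job done as asked, in the order asked, and still so for the second after the job is handed in, while the arm keeps its last pose, push and grip.
It also fails if it takes over 42 s, if anything falls off the work surface, if the arm or the gripper's body presses on something with over 40 N, if the wrist force passes 120 N, or if a joint passes its speed limit or range.

## Working session

There is one attempt and no reset: what is moved stays moved. The work goes in short steps, each a Python script; the robot and the scene stay as the last script left them, time stands still between calls to the robot, and variables do not carry over. Pictures are saved under pics/ and viewed, and the job is handed in when it is done.

```bash
mkdir -p pics; ls
cat > h.py <<'E'
import numpy as np, cv2
from bench import *
def snap(n,f):
    P=camera_params(n); im=read_camera(n); cv2.imwrite('pics/'+f,im[:,:,::-1]); return im,P
def ray(P,px,z):
    p=cv2.undistortPoints(np.array([[px]],float),np.array(P['K']),np.array(P['dist_coeffs']))[0,0]
    T=np.array(P['camera_from_world']);R=T[:3,:3];c=-R.T@T[:3,3];d=R.T@np.array([p[0],p[1],1])
    return c+d*(z-c[2])/d[2]
def proj(P,X):
    T=np.array(P['camera_from_world']);r=cv2.Rodrigues(T[:3,:3])[0]
    return cv2.projectPoints(np.array(X,float).reshape(-1,3),r,T[:3,3],np.array(P['K']),np.array(P['dist_coeffs']))[0][:,0]
def fit(mask,P,z):
    cs,_=cv2.findContours(mask,cv2.RETR_EXTERNAL,cv2.CHAIN_APPROX_NONE)
    return cs
E
python3 - <<'E'
from h import *
np.set_printoptions(precision=4,suppress=True)
print(read_time_s(),read_eef_pos(),read_tcp_rot())
for n in('scene','side','wrist'):
    im,P=snap(n,n+'0.png')
    T=np.array(P['camera_from_world']);print(n,-T[:3,:3].T@T[:3,3],T[2,:3])
    for t,z in(('flange',0.01),('blank',.023),('washer',.022),('seat',.012)):
        try:
            for r in look_for(n,t)[:3]: print(n,t,r['confidence'],r['at'],ray(P,r['at'],z))
        except Exception as e: print(t,e)
print(read_time_s())
E
```

```text
pics
0.0 [ 0.6491 -0.      0.2488] [ 0.7071  0.7071 -0.001  -0.0009]
scene [ 1.0484 -0.6068  0.9295] [-0.4138  0.5188 -0.748 ]
scene flange 0.88 [316.7, 217.4] [0.7667 0.0533 0.01  ]
scene blank 0.69 [175.8, 191.6] [ 0.3453 -0.1466  0.023 ]
scene blank 0.55 [203.8, 195.9] [ 0.4323 -0.1038  0.023 ]
scene blank 0.53 [212.4, 169.2] [0.3722 0.004  0.023 ]
scene seat 0.89 [226.6, 213.6] [ 0.533  -0.1077  0.012 ]
side [-0.0855  0.8368  0.6392] [ 0.5356 -0.682  -0.498 ]
side flange 0.97 [290.0, 185.0] [ 0.5284 -0.1223  0.01  ]
side flange 0.64 [205.6, 183.5] [0.7615 0.0387 0.01  ]
side blank 0.71 [310.5, 191.4] [ 0.4406 -0.1065  0.023 ]
side blank 0.65 [344.9, 206.7] [ 0.3116 -0.0894  0.023 ]
side blank 0.55 [315.0, 225.3] [0.3338 0.047  0.023 ]
side washer 0.47 [273.7, 184.2] [ 0.5625 -0.0766  0.022 ]
side seat 0.85 [205.3, 185.8] [0.7484 0.0533 0.012 ]
side seat 0.6 [290.6, 189.2] [ 0.5093 -0.0969  0.012 ]
wrist [0.6499 0.0671 0.3727] [ 0.0005 -0.2652 -0.9642]
wrist flange 0.9 [165.0, 225.9] [ 0.5369 -0.0735  0.01  ]
wrist flange 0.84 [373.7, 137.4] [0.7901 0.0371 0.01  ]
wrist blank 0.97 [14.3, 154.5] [0.372  0.0193 0.023 ]
wrist blank 0.79 [19.5, 267.2] [ 0.348  -0.1257  0.023 ]
wrist blank 0.6 [92.2, 255.5] [ 0.4454 -0.1086  0.023 ]
wrist washer 0.8 [193.5, 247.0] [ 0.5741 -0.097   0.022 ]
wrist seat 0.61 [373.4, 132.3] [0.7884 0.0432 0.012 ]
wrist seat 0.56 [163.5, 224.3] [ 0.5358 -0.0706  0.012 ]
wrist seat 0.54 [106.3, 138.6] [0.4769 0.036  0.012 ]
0.75
```

View pics/scene0.png

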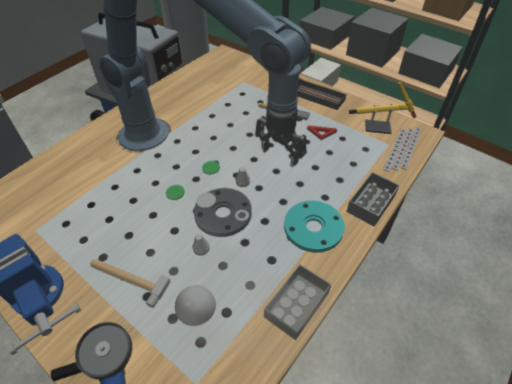

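View pics/side0.png

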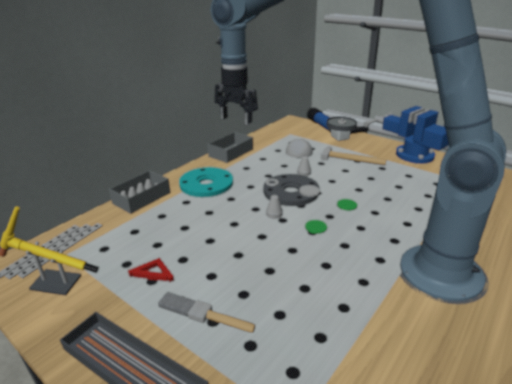

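View pics/wrist0.png

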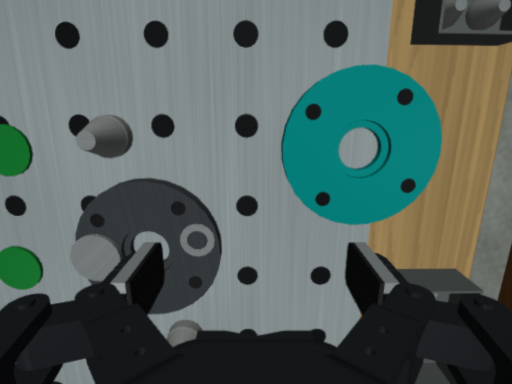

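The dark flange is at about (148,245) in the wrist picture. The bright blank lies on its -x end at (97,258) and the washer on its +x end at (197,240). The green discs at (8,150) and (18,268) and the turquoise flange are decoys. I'll turn the tool so the jaws lie across the push direction and take a clear wrist view from there.

Run:
```python
from h import *
np.set_printoptions(precision=4,suppress=True)
q=[1,0,0,0]; p=[0.455,-0.105,0.25]
print(inverse_kinematics(p,q), inverse_kinematics([0.41,-0.11,0.04],q))
move_ptp(p,q); move_gripper(0.03)
print(read_time_s(),read_eef_pos(),read_tcp_rot(),read_finger_gap(),read_ft_force())
im,P=snap('wrist','wrist1.png')
np.savez('w1.npz',im=im,**{k:np.array(P[k]) for k in P if k in('K','dist_coeffs','camera_from_world')})
for t,z in(('flange',0.02),('blank',.026),('washer',.024)):
    for r in look_for('wrist',t)[:3]: print(t,r['confidence'],r['at'],ray(P,r['at'],z))
print([ (r['confidence'],ray(P,r['at'],.012)) for r in tip_of('wrist','seat')])
```

```text
[-0.1598  0.0244  0.3043  2.035  -0.0083  1.0833 -1.4225] [-0.1039  0.3113  0.293   2.2749 -0.1637  0.574  -1.2571]
2.5667 [ 0.455 -0.105  0.25 ] [ 1.  0. -0.  0.] 0.02966751592895551 [-0.2414  0.3078  0.2639]
flange 0.89 [261.7, 94.7] [ 0.5391 -0.113   0.02  ]
flange 0.51 [246.5, 54.4] [ 0.5802 -0.0965  0.02  ]
blank 0.63 [156.6, 251.0] [0.3544 0.0164 0.026 ]
blank 0.62 [271.3, 259.8] [ 0.3426 -0.1261  0.026 ]
blank 0.59 [261.2, 177.6] [ 0.4474 -0.1128  0.026 ]
washer 0.97 [247.3, 48.2] [ 0.5856 -0.0975  0.024 ]
[]
```

View pics/wrist1.png

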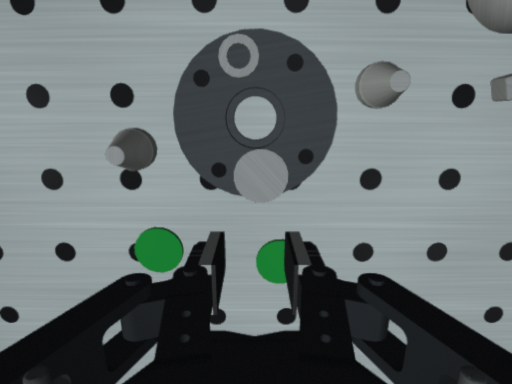

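The view is clear: flange centre at about (255,112), counterbore (255,118), blank (261,176), washer (239,56). Next I fit circles to the edges.

```bash
cat >> h.py <<'E'
from scipy.optimize import least_squares
def circ(im,P,c0,R,z,sign=None,band=.006,angs=None):
    """refine circle centre: max-gradient along radial rays, world plane z; robust fit with fixed R"""
    g=cv2.GaussianBlur(cv2.cvtColor(im,cv2.COLOR_RGB2GRAY),(3,3),0).astype(np.float32)
    c=np.array(c0[:2],float)
    for it in range(4):
        b=band if it<2 else band/2
        pts=[]
        rs=np.arange(R-b,R+b,.0003)
        for a in (angs if angs is not None else np.linspace(-np.pi,np.pi,120,endpoint=False)):
            d=np.array([np.cos(a),np.sin(a)])
            X=np.c_[c+rs[:,None]*d,np.full(len(rs),z)]
            u=proj(P,X).astype(np.float32)
            v=cv2.remap(g,u[:,0].copy(),u[:,1].copy(),cv2.INTER_LINEAR).ravel()
            k=np.gradient(cv2.GaussianBlur(v.reshape(-1,1),(1,7),0).ravel()); k=k*sign if sign else abs(k)
            k[:3]=0;k[-3:]=0
            i=k.argmax()
            if k[i]>1: pts.append(X[i,:2])
        pts=np.array(pts)
        s=least_squares(lambda p:np.hypot(*(pts-p[:2]).T)-p[2],[*c,R],loss='soft_l1',f_scale=.0007)
        c=s.x[:2]
    r=np.hypot(*(pts-c).T)-s.x[2]
    return c,s.x[2],np.median(abs(r)),len(pts)
E
python3 - <<'E'
from h import *
np.set_printoptions(precision=4,suppress=True)
w=np.load('w1.npz');im=w['im'];P=dict(w)
A=np.radians
f=circ(im,P,ray(P,[255,112],.02),.0925,.02,1,.008); print('flange',f)
print('cb',circ(im,P,f[0],.0335,.02,None,.004,np.linspace(A(-120),A(120),90)))
print('bore',circ(im,P,f[0],.025,.012,-1,.004))
b=circ(im,P,ray(P,[261,176],.026),.032,.026,None,.005); print('blank',b)
bb=circ(im,P,ray(P,[261,176],.026),.032,.026,-1,.005,np.linspace(A(-70),A(70),60)); print('blank',bb)
print('washer',circ(im,P,ray(P,[239,56],.024),.022,.024,-1,.004))
print(b[0]-f[0],np.hypot(*(b[0]-f[0])))
v=im.copy()
for c,R,z in((f[0],.0925,.02),(f[0],.0335,.02),(b[0],.032,.026)):
    t=np.linspace(0,6.283,200);u=proj(P,np.c_[c[0]+R*np.cos(t),c[1]+R*np.sin(t),0*t+z])
    cv2.polylines(v,[np.round(u*16).astype(np.int32)],True,(255,0,0),1,cv2.LINE_AA,4)
cv2.imwrite('pics/fit1.png',cv2.resize(v[10:220,150:360],None,fx=2.8,fy=2.8)[:,:,::-1])
E
```

```text
flange (array([ 0.5139, -0.1054]), np.float64(0.09163503171656207), np.float64(0.00015897130582738506), 113)
cb (array([ 0.5118, -0.1062]), np.float64(0.033694891948818945), np.float64(0.0003455042605975192), 57)
bore (array([ 0.5144, -0.1055]), np.float64(0.024109696608909475), np.float64(9.512443595716472e-05), 120)
blank (array([ 0.4491, -0.1119]), np.float64(0.031623984921386995), np.float64(0.0002567354538818359), 120)
blank (array([ 0.4493, -0.1119]), np.float64(0.03150748288239242), np.float64(0.00011760196858003405), 60)
washer (array([ 0.5784, -0.0879]), np.float64(0.021316534725130183), np.float64(0.00013004087413536793), 120)
[-0.0648 -0.0065] 0.06508262643346958
```

View pics/fit1.png

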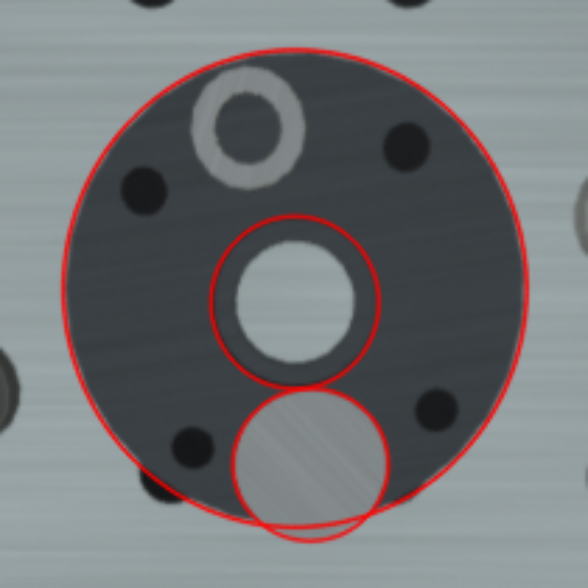

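The fits agree: axis at (0.514, -0.1055), blank at (0.449, -0.112), 65 mm away, which is inside the given 58–71 mm. Tip height depends on the opening, so I first touch a clear part of the flange face lightly to measure it.

Run:
```python
from h import *
np.set_printoptions(precision=4,suppress=True)
q=[1,0,0,0]; p=[0.514,-0.043,0.10]
move_ptp(p,q); movel([*p[:2],.048],speed=.1); pause(.15)
f0=read_ft_force()[2]; print(read_time_s(),f0)
z=.046
while z>.030:
    movel([*p[:2],z],speed=.03); f=read_ft_force()[2]
    if abs(f-f0)>2.5: break
    z-=.0006
print(z,read_eef_pos(),f-f0,read_time_s())
movel([*p[:2],.09],speed=.2)
print(read_time_s(),read_finger_gap())
```

```text
4.3583 0.046975635834965716
0.038199999999999956 [ 0.514  -0.043   0.0387] 5.153523885800453 7.8583
8.2667 0.030026653967410916
```

```bash
cat >> h.py <<'E'
S=np.array([.5141,-.1055]); B=np.array([.4492,-.1119]); d=(S-B)/np.linalg.norm(S-B)
psi=np.arctan2(d[1],d[0]); Q=[np.cos(psi/2),np.sin(psi/2),0,0]
def at(s,z): return [*(S+d*s),z]   # s: TCP distance past the seat along push line
E
python3 - <<'E'
from h import *
np.set_printoptions(precision=4,suppress=True)
s0=-.065-.055
move_ptp(at(s0,.10),Q); movel(at(s0,.0405),Q,speed=.12); pause(.1)
print(read_time_s(),read_ft_force(),read_eef_pos())
snap('wrist','w2.png')
for s in (-.1,-.08,-.06):
    movel(at(s,.0405),Q,speed=.04); print(s,read_ft_force(),read_eef_pos(),read_time_s())
snap('wrist','w3.png')
E
python3 -c "
import cv2,numpy as np
cv2.imwrite('pics/w23.png',cv2.resize(np.hstack([cv2.imread('pics/w%d.png'%i) for i in(2,3)]),(800,300)))"
```

```text
9.6333 [ 0.5579 -0.331  -0.119 ] [ 0.3958 -0.1173  0.0412]
-0.1 [-0.3323 -0.8956  0.1061] [ 0.4149 -0.1153  0.0405] 10.3333
-0.08 [ 0.9806 -0.4121  0.4357] [ 0.4352 -0.1133  0.0407] 10.9833
-0.06 [-0.1145  1.1229 -0.34  ] [ 0.4551 -0.1114  0.0406] 11.6333
```

View pics/w23.png

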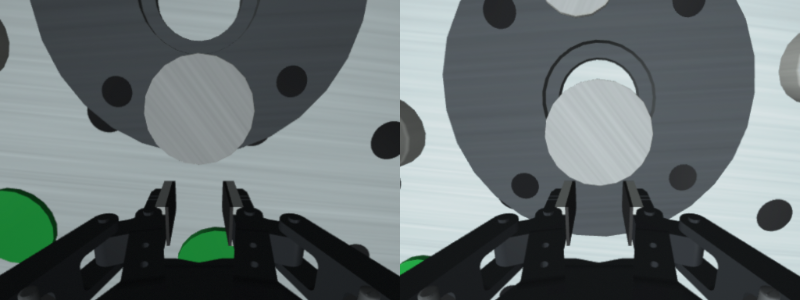

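The blank has slid evenly between the tips and now overlaps the counterbore, with its centre at about (599,132) in the right half. I continue in small steps and look in between.

Run:
```python
from h import *
np.set_printoptions(precision=3,suppress=True)
for s in (-.045,-.041):
    movel(at(s,.0405),Q,speed=.03); print(s,read_ft_force(),read_eef_pos(),read_time_s())
im,P=snap('wrist','w4.png')
b=circ(im,P,S+d*(s+.0393),.032,.024,None,.005,psi+np.linspace(-2.2,2.2,90));print(b, (b[0]-S)@d)
```

```text
-0.045 [0.743 0.902 0.241] [ 0.47  -0.11   0.041] 12.3333
-0.041 [-0.676 -0.282 -0.97 ] [ 0.474 -0.109  0.041] 12.6167
(array([ 0.514, -0.106]), np.float64(0.030400000000000038), np.float64(3.122502256758253e-17), 90) -0.0002204370907541956
```

View pics/w4.png

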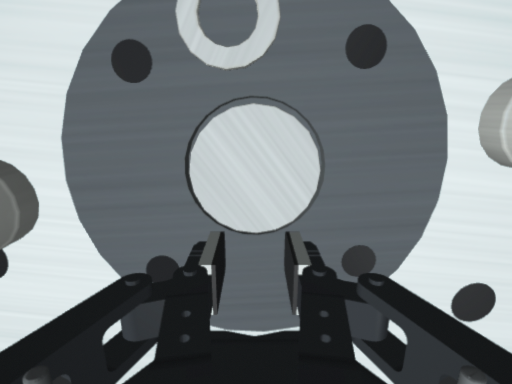

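Run:
```python
import cv2
im=cv2.imread('pics/w4.png');cv2.imwrite('pics/w4z.png',cv2.resize(im[85:245,170:340],None,fx=3.7,fy=3.7,interpolation=cv2.INTER_CUBIC))
```

```text
(no output)
```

View pics/w4z.png

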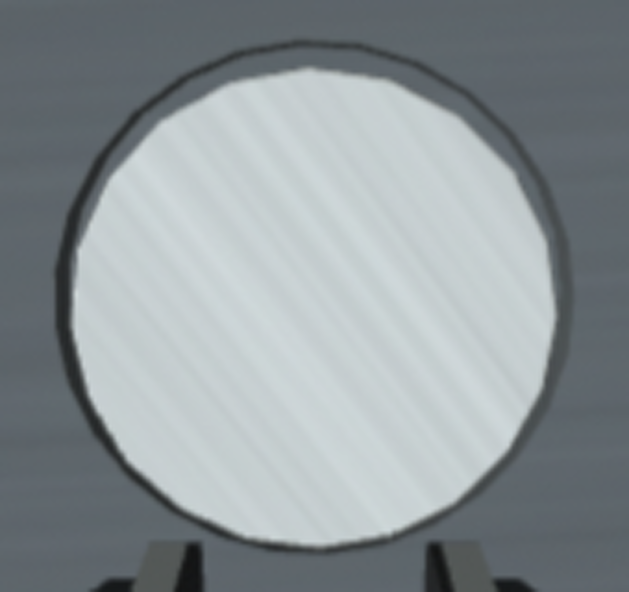

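It's nearly or fully in: there is a 3 mm gap in front and almost none at the rear. To see whether the rear has dropped, I push a few mm more. If the blank is seated, the tips will pass above it.

Run:
```python
from h import *
np.set_printoptions(precision=3,suppress=True)
for s in (-.038,-.035):
    movel(at(s,.0405),Q,speed=.03); print(s,read_ft_force(),read_time_s())
# back off, up, close, view
movel(at(-.05,.06),Q,speed=.1); 
im,P=snap('wrist','w5.png')
move_gripper(0.0)
movel(at(-.045,.12),Q,speed=.2)
im2,P2=snap('wrist','w6.png'); print(read_time_s())
for I,PP in((im2,P2),):
    print(circ(I,PP,S,.032,.018,None,.004)); print(circ(I,PP,S,.0335,.02,None,.003))
snap('scene','sc6.png')
v=np.hstack([im[60:320,130:390],im2[60:320,130:390]])
cv2.imwrite('pics/w56.png',cv2.resize(v,(800,400),interpolation=cv2.INTER_CUBIC)[:,:,::-1])
```

```text
-0.038 [ 0.49  -0.03   0.198] 12.9167
-0.035 [ 0.315  1.689 -0.693] 13.1667
14.5167
(array([ 0.512, -0.106]), np.float64(0.03144329292984187), np.float64(8.541695862192972e-05), 120)
(array([ 0.514, -0.105]), np.float64(0.033434535734021976), np.float64(0.0001322820609022564), 120)
```

View pics/w56.png

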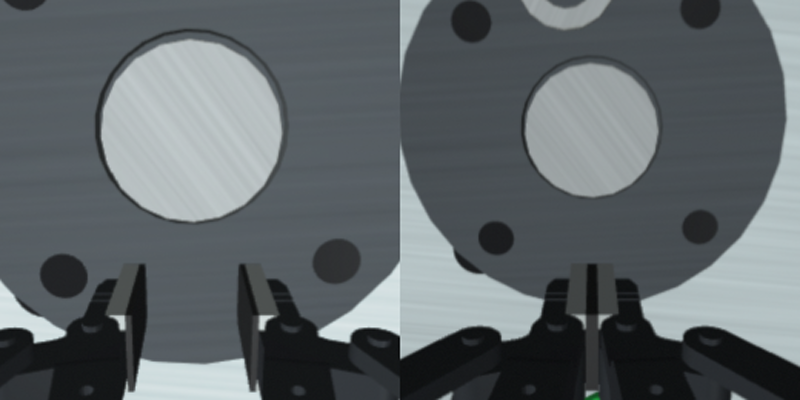

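The blank stayed put while the tips travelled over it, so it has dropped in and rests about 1.5 mm toward the rear wall. Next I press on its middle with the fingers closed.

Run:
```python
from h import *
np.set_printoptions(precision=4,suppress=True)
c=[.513,-.1055]
movel([*c,.06],Q,speed=.15); movel([*c,.046],Q,speed=.08); pause(.15)
f0=read_ft_force(); z=.043;n=0;con=None
while z>.028:
    movel([*c,z],Q,speed=.03); f=read_ft_force()[2]-f0[2]
    if f>2.5:
        if con is None: con=z; print('contact',z,f)
        if f>15: break
        z-=.0004
    else: z-=.0008
pause(.4)
print(z,read_eef_pos(),read_ft_force()-f0,read_ft_torque(),read_time_s(),read_finger_gap())
im,P=snap('wrist','w7.png'); im2,P2=snap('scene','sc7.png'); im3,_=snap('side','sd7.png')
print(circ(im,P,c,.032,.018,None,.004,np.linspace(-1.8,1.8,80))); print(circ(im,P,S,.0335,.02,None,.003,np.linspace(-1.8,1.8,80)))
a=cv2.resize(im,(400,300)); b=cv2.resize(im2[150:270,150:310],(400,300)); 
e=cv2.resize(im3[140:260,220:380],(400,300))
cv2.imwrite('pics/v7.png',np.vstack([np.hstack([a,b]),np.hstack([e,e*0])])[:,:,::-1])
```

```text
contact 0.03659999999999998 5.081545790775394
0.03499999999999999 [ 0.5131 -0.1055  0.0371] [-5.5792  0.1879 16.3559] [0.2838 1.2174 0.0252] 19.3333 0.00027328630073678413
(array([ 0.5131, -0.1057]), np.float64(0.031410246014497295), np.float64(9.770400640510615e-05), 80)
(array([ 0.5136, -0.1057]), np.float64(0.0333480987464533), np.float64(0.00019566613771053454), 65)
```

View pics/v7.png

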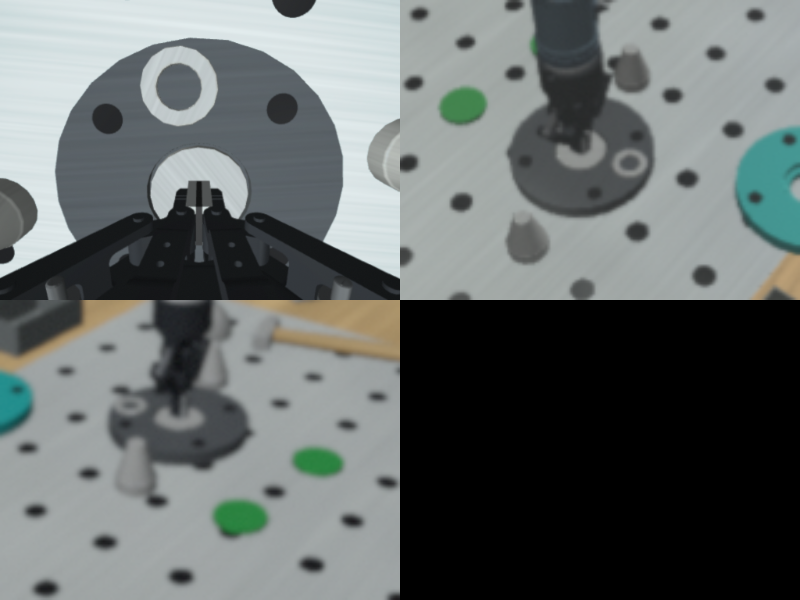

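Contact came 1.6 mm below the height measured on the flange face (about 2 mm expected for a seated blank), and it holds at 16 N. The pictures show the blank inside the counterbore and the washer (178,86) in place. I'm handing in.

Run:
```python
from h import *
print(read_ft_force(),read_eef_pos(),read_time_s()); print(sign_off())
```

```text
[-5.39234457 -0.07098389 16.92752649] [ 0.51309074 -0.10553262  0.03705396] 19.4833
the job is handed in; nothing more can be done
None
```

The blank is in the counterbore, and I handed the job in at 19.5 s with the closed fingertips still pressing on its middle at about 17 N. I pushed it 65 mm across the face with both fingertips and did not pick it up.

**Checks that agreed:**
- **Seating:** the blank stayed put when the tips passed 6 mm further over it. The press contact came about 1.6 mm below the height measured on the flange face. A seated blank should give 2 mm, so this points to it lying flat within measuring error.
- **Position:** the blank's fitted centre is within about 1 mm of the flange axis, inside the 1.5 mm play.
- **Other things:** the washer, both cones and the green discs show no visible change in the last pictures. I did not measure their positions again.

**Checks that were off or failed:**
- **Sideways force:** about 5 N remains under the press, and the blank shifted about 1 mm inside its play as I pressed.
- **Failed fit:** one mid-push fit of the blank's outline failed, so I judged that step by eye and by the extra push.

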